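Spin-check the plating turntable and index it with a fingertip

ROBOT

A 7-joint arm with a two-finger parallel gripper is mounted at the origin on a cart in front of the work surface, level with it; the furniture and walls round the work are solid. World frame = base frame: x ahead of the robot, y to its left, z up, the work surface at z = 0. Lengths are in m, angles in rad, forces in N, time in s.
With the tool pointing down it reaches from about 0.425 to 0.875 m from the base axis. Payload 4.7 kg.
Tool frame: the origin (TCP) lies midway between the tips of the shut fingers; the grasp point (between the pads) lies 19 mm behind it (ctrl.hold_point_z is the distance from the TCP to the grasp point, in m); z points along the fingers, y is the line along which they close (so a half turn about z gives the same grasp; the last joint's range is limited). The gripper opens to 87 mm and grips with 3 to 60 N. Pads are 19 mm wide; open, the fingers measure 117 mm over their backs; the gripper's body (75 mm by 190 mm) begins 51 mm behind the grasp point.
Start: joints at [1.283, 0.321, -0.07, 1.45, 0.023, 1.371, -0.057], TCP at [0.193, -0.621, 0.185] pointing down, gripper open.
Joint ranges: [-2.86, 2.86], [-0.3, 2.09], [-1.38, 1.24], [0.06, 2.45], [-1.56, 4.7], [0.09, 2.05], [-2.69, 2.69]. Speed limits (rad/s): [2.57, 2.57, 3.14, 3.14, 3.14, 3.14, 3.14].

INTERFACE

Orientations are given as a 3x3 rotation matrix whose columns are the frame's x, y, z axes.
In Python, from workcell import ctrl, capture gives the robot as it stands. The module is installed in compiled form; this text tells all that it offers.
- The arm moves only by the shell command python3 -m creep 'ROWS' [OPENING] [FORCE]. ROWS is a JSON object of lists of equal length, an entry for each row: "translation": the shift along the world's x, y, z in m, a list of three; "turn": the turn, a rotation vector about the world's x, y, z in degrees, a list of three. In form: {"translation": [[dx, dy, dz], ...], "turn": [[rx, ry, rz], ...]}. A call has 1 to 12 rows; each row shifts and turns the commanded pose from where the row before left it; what a row does not reach is not made up. A row lasts 1/12 s, in which the tool goes at most 41.7 mm and 7.16 degrees, less where a joint would pass 70% of its speed; a pose out of reach is approached as far as the arm can. A call with a gripper value outside its range is refused whole. OPENING is the closure in counts, from 0 (fully open) to 255 (shut), set as the call begins (- or left out, the last holds). The fingers move at their own pace and stop on an object; FORCE is the grip in N (left out, the last holds). Time passes only in rows, so rows that do not move let the fingers close. It gives the time, the measured TCP pose, the force, the opening and the grip force at its end, in the units of the state.
- ctrl.get_obs(): the state, without advancing time (a new reading comes with each control period).
- capture(name): name is "side" or "top" or "wrist"; returns a dict with "image" (384x512x3 uint8, red, green, blue), "fx", "fy", "cx", "cy" (pixels), "R" (3x3) and "t" (3): a world point X has camera coordinates R X + t. Camera axes: x right, y down, z forward; pixel columns grow to the right and rows downward; lengths in m; the calibration is good to about 2 mm. The wrist camera is an equidistant fisheye: a pixel r from the principal point sees the ray r / f radians off the axis. A picture is of the moment at which its call begins. There is no depth.
- ctrl.close_job(): hands the job in; it is judged then, once.
The state is a dict: "time_s": time; "q": joint angles; "joint_vel": joint speeds; "tau": joint torques, N m; "position": TCP position; "ee_rot": TCP orientation; "contact_force": force on the tool from outside, world axes, zero at the start; "moment": the same for the moment, N m; "width": opening from 0.0 (shut) to 1.0 (fully open); "finger_force": force on a finger pad.
Only numpy, scipy, OpenCV 4.12 (cv2) and the standard library are available. Lean on these libraries where they do the work, as an engineer would, in place of code of your own. Each camera call takes 0.05 s, during which the arm holds its last target. There are 200 camera calls.

TASK

Check that the hand-spun plating turntable runs free: with a flick of a fingertip on its wheel set it spinning anticlockwise seen from above, and let its wide dark index bar run past the fixed pointer at least once without touching the wheel. Then, while it is still turning, brake it with a fingertip so that it comes to rest on a later pass with the index bar at the pointer (the pointer's tip pointing at the bar), never stopping anywhere else or turning back, and let go. Leave the petri dish lying in its collar on the wheel and do not disturb the jar, flask and bottle beside it.

Things in the scene. Friction and masses are not known exactly. Their poses are not given: they have to be found in the camera images.
- turntable: fixed foot of the turntable (grey, does not move); origin on the worktop under the wheel's axis, z up. A grey arm runs out at worktop level along its own +y to a post (outer face 124 mm from the axis, 18 mm wide, 44 mm high) which carries the pointer: a dark tapering nose, top 47.5 mm above the worktop, tip 107 mm from the axis, aimed at the axis, just clear of the rim
- wheel (a joint): angle of the wheel about the turntable's vertical axis, without limits; grows anticlockwise seen from above and keeps counting (no wrapping). 0, 2 pi, 4 pi ...: index bar at the pointer; starts at rest between 0.8 and 3.2, so the bar first passes at 2 pi. Left alone it slows (time constant about 7 s, varies 20 percent, plus 0.02 rad/s2 dry drag); a fingertip pressed on its top drags it or stops it at once
- wheel_top (a point): centre of the wheel's flat top face, on the axis, 42 mm above the worktop. The wheel is an aluminium disc of 105 mm radius, 12 mm thick, about 1 kg. Its top is bare and flat from the dish collar (52.5 mm outer radius, 6 mm high) out to the rim, apart from flush markings
- index_bar (a point): point of the wheel's rim, level with its top face, at the middle of the outer end of the index bar: a flush dark radial bar, 24 mm wide and 40 mm long, reaching inwards from the rim; the other, thin 1.4 mm lines every 30 degrees are mere graduations
- pointer (a point): point of the rim circle (105 mm from the axis, level with the wheel's top face) that the pointer's tip aims at; fixed
- dish_center (a point): centre of the closed petri dish, 93 mm wide and 14 mm high, that lies loose on the middle of the wheel inside the low collar; its centre is 7 mm above the wheel's face and it turns with the wheel
- jar_center (a point): bystander: centre of a loose lidded sample jar, 56 mm wide, 60 mm high, standing upright
- flask_center (a point): bystander: centre of a loose glass Erlenmeyer flask, 58 mm wide, 101 mm high, standing upright
- buffer_center (a point): bystander: centre of a loose white plastic bottle with a screw cap, 42 mm wide, 80 mm high, standing upright
Things that resemble listed ones, but are neither listed nor needed, are in the scene too. Leave any green, purple or yellow look-alike of the part that bears buffer_center alone.

How it is judged:
On the way, in this order (a step that is already met when the one before it is completed fails the run):
1. flicked: the wheel spins anticlockwise at over 1 rad/s with nothing of the robot touching it (velocity of joint wheel above 1 rad/s and contact force between each of the arm, the fingers and wheel below 0.05 N and value of joint wheel below 6 rad), for 0.1 s.
2. still turning freely, the index bar has run past the pointer once (value of joint wheel above 6.5 rad and velocity of joint wheel above 0.05 rad/s and contact force between each of the fingers, the arm and wheel below 0.05 N), for 0.05 s.
3. a fingertip on the wheel holds it stopped with the index bar at the pointer, on a later pass (contact force between the fingers and wheel above 0.3 N and horizontal distance between index_bar and pointer below 0.0125 m and value of joint wheel above 12 rad and velocity of joint wheel between -0.04 and 0.04 rad/s), for 0.05 s.
At the end, for the whole second after the job is handed in: the wheel is at rest with the index bar at the pointer (rim points within 12.5 mm, so the pointer's tip aims at the 24 mm bar), the petri dish lies in its collar on the wheel, and jar, flask and bottle stand within 20 mm of where they were (horizontal distance between index_bar and pointer below 0.0125 m and value of joint wheel above 12 rad and velocity of joint wheel between -0.04 and 0.04 rad/s and horizontal distance between dish_center and wheel_top below 0.006 m and height (world z) of dish_center between 0.045 and 0.053 m and distance of each of jar_center, flask_center, buffer_center from where it was at the start of the episode below 0.02 m and angle between each of jar_center, flask_center, buffer_center's own z axis and vertical below 0.2 rad); the robot touches nothing.
It fails at once if the wheel is touched between the flick and the bar's first pass of the pointer (joint 5.2 to 6.4) (value of joint wheel between 5.2 and 6.4 rad and contact force between any of the fingers, the arm and wheel above 0.3 N).
It fails at once if after the first pass the wheel stops, or turns back, with the bar away from the pointer (value of joint wheel above 6.5 rad and velocity of joint wheel below 0.02 rad/s and horizontal distance between index_bar and pointer above 0.0135 m).
It fails at once if the wheel is spun clockwise (velocity of joint wheel below -0.5 rad/s).
It fails at once if the petri dish is lifted or leaves its collar (height (world z) of dish_center above 0.057 m or horizontal distance between dish_center and wheel_top above 0.012 m).
It fails at once if the jar, flask or bottle is disturbed or lifted (distance of any of jar_center, flask_center, buffer_center from where it was at the start of the episode above 0.02 m).
It also fails if it takes over 51 s, if anything falls off the work surface, if the arm or the gripper's body presses on something with over 40 N, if the wrist force passes 120 N, or if a joint passes its speed limit or range.

## Working session

There is one attempt and no reset: what is moved stays moved. The work goes in short steps, Python scripts to look and compute and a shell command to move; the robot and the scene stay as the last step left them, time stands still between calls to the robot, and variables do not carry over. Pictures are saved under pics/ and viewed, at most 10 in all, crops included, and the job is handed in when it is done.

```bash
mkdir -p pics; python3 - <<'E'
from workcell import ctrl,capture
import cv2
o=ctrl.get_obs();print(o['time_s'],o['position'],o['ee_rot'],o['contact_force'],o['width'])
for n in('top','side'):
    c=capture(n);cv2.imwrite(f'pics/{n}0.png',c['image'][...,::-1]);print(n,c['fx'],c['fy'],c['cx'],c['cy'],c['R'].tolist() if hasattr(c['R'],'tolist') else c['R'],c['t'])
E
```

```text
0.0 [ 0.19297708 -0.62002013  0.18383851] [[ 9.54793164e-01  2.97270174e-01 -6.76479591e-04]
 [ 2.97270928e-01 -9.54791392e-01  1.84217824e-03]
 [-9.82722431e-05 -1.95999691e-03 -9.99998074e-01]] [-0.31112323 -0.68003654  0.34523037] 0.9968460486779207
top 484.04963995799665 484.04963995799665 255.13875891697455 187.17998051281506 [[0.02105505341941105, -0.9997154883095641, 0.011208352219437475], [-0.9881038791567466, -0.022516120470292462, -0.1521306948460976], [0.1523397804937862, -0.007871896400264613, -0.9882968301710617]] [0.04814478 0.50009565 1.57905343]
side 432.8845197361101 432.8845197361101 256.08842368460256 197.70486781458317 [[-0.9996450288479046, 0.024311878913205395, -0.01089719428942629], [0.02169700515330089, 0.5055129780276305, -0.8625461547146415], [-0.015461444533079715, -0.8624764121930212, -0.5058610304654872]] [0.52047309 0.00960972 1.23057308]
```

View pics/top0.png

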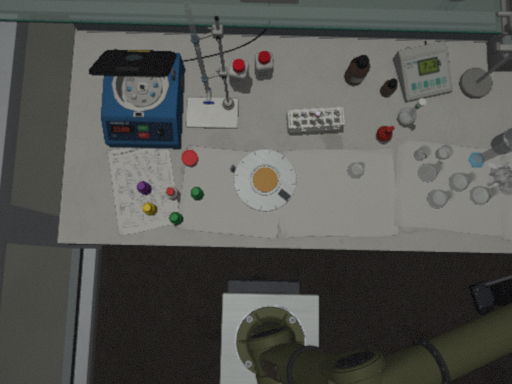

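View pics/side0.png

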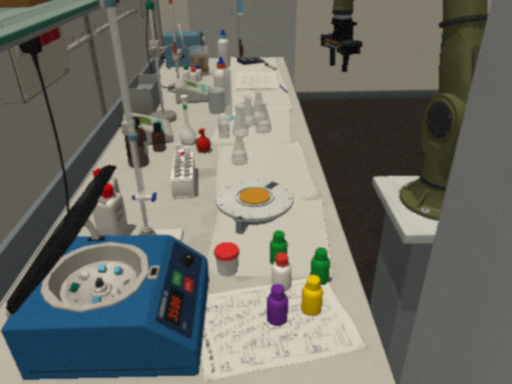

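The top view shows the wheel at about (265,180). The dark bar is at about (284,195) and the pointer post at about (234,168). The candidates for each item are:
- **Index bar:** the dark block at (284,195), or the thin graduations.
- **Bottle:** white with a red cap at (171,192), with green (196,193) and (175,218), purple (144,187) and yellow (149,209) as look-alikes.
- **Jar:** (190,158).
- **Flask:** (357,170).

I'll check these in one close crop.

```bash
cat > h.py <<'E'
import numpy as np
def ray(c,u,v,z):
    R=np.array(c['R']);t=np.array(c['t']);C=-R.T@t
    d=R.T@np.array([(u-c['cx'])/c['fx'],(v-c['cy'])/c['fy'],1]);return C+d*(z-C[2])/d[2]
def proj(c,X):
    x=np.array(c['R'])@np.array(X)+np.array(c['t']);return c['fx']*x[0]/x[2]+c['cx'],c['fy']*x[1]/x[2]+c['cy']
E
python3 - <<'E'
from workcell import ctrl,capture
import cv2
c=capture('top');i=c['image'][130:230,215:325,::-1]
cv2.imwrite('pics/w0.png',cv2.resize(i,None,fx=6,fy=6,interpolation=cv2.INTER_CUBIC)[:600])
from h import *
for n,u,v,z in(('wheel',265,180,.042),('bar',288,199,.042),('post',233,168,.045),('jar',190,158,.06),('flask',357,170,.1),('bot',171,192,.08)):print(n,ray(c,u,v,z).round(3))
E
```

```text
wheel [0.523 0.027 0.042]
bar [ 0.461 -0.051  0.042]
post [0.561 0.135 0.045]
jar [0.589 0.278 0.06 ]
flask [ 0.553 -0.269  0.1  ]
bot [0.47  0.332 0.08 ]
```

View pics/w0.png

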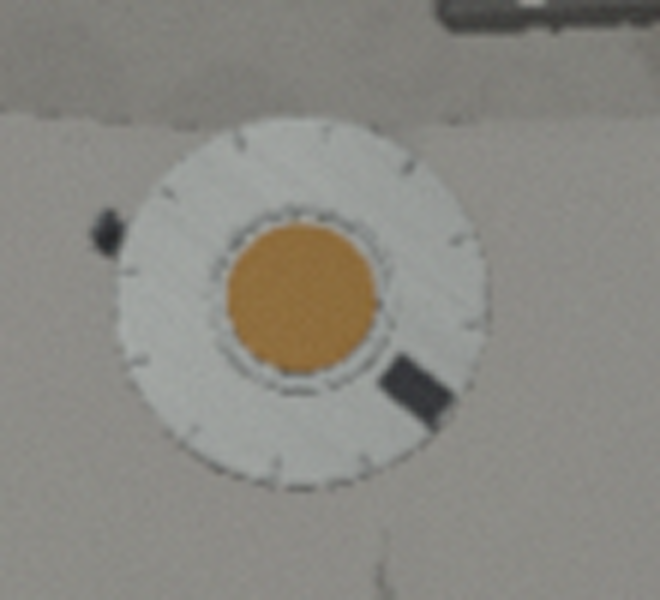

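```bash
cat >> h.py <<'E'
W=np.array([.5225,.027])
def dark(c,r0=.070,r1=.100,z=.042,W=None,thr=95):
    import cv2
    W=globals()['W'] if W is None else W
    g=cv2.GaussianBlur(cv2.cvtColor(c['image'],cv2.COLOR_RGB2GRAY),(3,3),0)
    a=np.radians(np.arange(0,360,1.));rs=np.linspace(r0,r1,7);out=[]
    for th in a:
        px=[proj(c,[W[0]+r*np.cos(th),W[1]+r*np.sin(th),z]) for r in rs]
        out.append(np.mean([g[int(round(v)),int(round(u))] for u,v in px]))
    out=np.array(out);return a,out
def bar(c,**k):
    a,o=dark(c,**k);w=np.clip(k.get('thr',110)-o,0,None)
    return np.angle((w*np.exp(1j*a)).sum()),w.sum()
E
python3 - <<'E'
from workcell import ctrl,capture
from h import *
c=capture('top')
f=lambda x,y:((x+.5)/6-.5+215,(y+.5)/6-.5+130)
pts=[ray(c,*f(*p),.042) for p in((117,302),(489,302),(303,116),(303,489))]
L,R,T,B=pts;Wc=np.array([(T[0]+B[0])/2,(L[1]+R[1])/2]);print(Wc,T[0]-B[0],L[1]-R[1])
for p in ((92,232),(108,233),(125,238)):
    q=ray(c,*f(*p),.0475)[:2]-Wc;print('ptr',np.linalg.norm(q),np.degrees(np.arctan2(q[1],q[0])))
q=ray(c,*f(444,414),.042)[:2]-Wc;print('bar',np.linalg.norm(q),np.degrees(np.arctan2(q[1],q[0])))
a,o=dark(c,W=Wc);print(o[::10].round());b=bar(c,W=Wc);print(np.degrees(b[0]),b[1])
g=c['image'].mean(2)[160:178,226:242];print(g.astype(int))
E
```

```text
[0.52436637 0.02634954] 0.21059564248667978 0.20713558639772633
ptr 0.12345930336794206 73.47991063358221
ptr 0.11483274478513303 72.38722728744598
ptr 0.10495910167089037 72.17133246698616
bar 0.1004500705579438 -128.0128548495531
[159. 160. 157. 158. 158. 157. 157. 159. 157. 161. 161. 157. 161. 160.
 156. 158. 158. 152. 156. 153. 149. 151. 149.  64. 102. 149. 150. 152.
 152. 153. 153. 153. 152. 153. 154. 156.]
-127.64499830908531 600.1428571428572
[[138 139 139 140 140 139 138 140 140 138 139 139 138 139 140 148]
 [140 139 138 139 140 137 137 139 138 140 138 138 136 139 147 147]
 [138 138 139 140 139 138 137 138 138 138 135 139 137 142 151 150]
 [137 137 140 141 137 139 138 140 140 137 139 139 140 150 155 156]
 [139 139 139 137 138 136 125 121 131 141 137 138 148 155 153 155]
 [139 140 137 138 133 122  92  81 108 136 136 142 156 157 156 157]
 [137 137 139 137 128 100  79  68  92 123 130 148 160 159 158 155]
 [139 138 139 133 118  92  63  53  64  90 129 155 160 160 156 158]
 [139 140 140 126  95  70  57  42  53  90 136 158 157 158 159 161]
 [141 138 139 127  97  55  47  45  52  98 145 158 159 157 160 159]
 [136 137 139 133 109  60  42  50  65 119 155 157 158 157 159 160]
 [138 139 137 132 115  89  55  52  85 138 159 159 156 158 157 157]
 [138 137 139 139 139 126  96  85 112 154 159 158 161 159 157 158]
 [137 138 138 137 138 140 135 122 128 161 159 160 160 158 159 159]
 [138 138 139 139 136 141 137 134 141 154 150 148 155 159 158 160]
 [138 139 139 137 137 138 135 135 133 141 132 137 153 159 159 161]
 [138 138 137 139 138 138 137 135 147 160 162 160 162 162 161 159]
 [141 139 134 138 139 138 136 135 140 159 161 159 161 162 162 160]]
```

```bash
python3 -m creep '{"translation":[[0.022,0.033,0],[0.022,0.033,0],[0.022,0.033,0],[0.022,0.033,0],[0.022,0.033,0],[0.022,0.033,0],[0.022,0.033,0],[0.022,0.033,0],[0.022,0.033,0]],"turn":[[0,0,0],[0,0,0],[0,0,0],[0,0,0],[0,0,0],[0,0,0],[0,0,0],[0,0,0],[0,0,0]]}' 255 20
```

```text
time_s: 0.95
position: [0.3918, -0.3219, 0.185]
ee_rot: [[0.955, 0.297, -0.0], [0.297, -0.955, -0.001], [-0.0, 0.0, -1.0]]
contact_force: [1.0, -0.8, 0.4]
width: 0.401
finger_force: 0.0
```

```bash
python3 -m creep '{"translation":[[0.021,0.029,0],[0.021,0.029,0],[0.021,0.029,0],[0.021,0.029,0],[0.021,0.029,0],[0.021,0.029,0],[0.021,0.029,-0.02],[0.021,0.029,-0.02],[0.021,0.029,-0.02],[0.021,0.029,-0.02],[0,0,-0.02],[0,0,0]],"turn":[[0,0,0],[0,0,0],[0,0,0],[0,0,0],[0,0,0],[0,0,0],[0,0,0],[0,0,0],[0,0,0],[0,0,0],[0,0,0],[0,0,0]]}' 255 20; python3 - <<'E'
from workcell import ctrl,capture
import cv2,numpy as np
a=[cv2.resize(capture(n)['image'][...,::-1],None,fx=.78,fy=.78,interpolation=cv2.INTER_AREA) for n in('top','side','wrist')]
a.append(a[0]*0);cv2.imwrite('pics/m1.png',np.vstack([np.hstack(a[:2]),np.hstack(a[2:])]))
E
```

```text
time_s: 1.95
position: [0.5985, -0.0302, 0.0803]
ee_rot: [[0.953, 0.302, -0.008], [0.302, -0.953, 0.003], [-0.006, -0.005, -1.0]]
contact_force: [-1.1, -1.5, -1.1]
width: 0.006
finger_force: 0.0
```

View pics/m1.png

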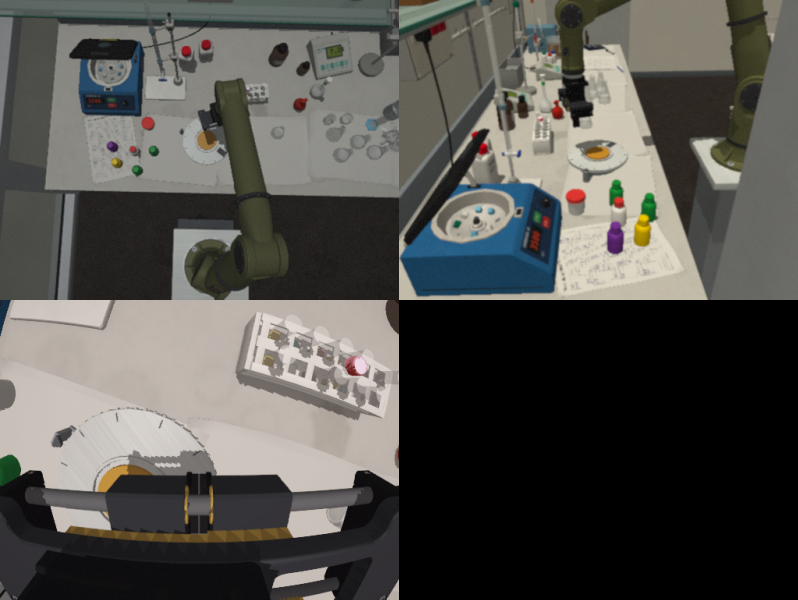

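The top view is covered by the arm. The side view shows the wheel at mosaic (598,155), unobstructed, with the bar at about (590,145). The wrist view shows the pointer at mosaic (62,437). Next I'll move in over the ring at radius 78 mm and touch down gently.

```bash
python3 -m creep '{"translation":[[-0.006,0.0045,-0.012],[-0.006,0.0045,-0.012],[0,0,-0.008],[0,0,0],[0,0,0]],"turn":[[0,0,0],[0,0,0],[0,0,0],[0,0,0],[0,0,0]]}'; python3 -m creep '{"translation":[[0,0,-0.003],[0,0,-0.002],[0,0,0],[0,0,0]],"turn":[[0,0,0],[0,0,0],[0,0,0],[0,0,0]]}'; python3 -m creep '{"translation":[[0,0,-0.002],[0,0,0],[0,0,0]],"turn":[[0,0,0],[0,0,0],[0,0,0]]}'
```

```text
time_s: 2.52
position: [0.5898, -0.0261, 0.0539]
ee_rot: [[0.955, 0.296, 0.001], [0.296, -0.955, -0.001], [0.001, 0.001, -1.0]]
contact_force: [0.6, -0.3, -0.5]
width: 0.007
finger_force: 0.0
time_s: 2.85
position: [0.5894, -0.0248, 0.0481]
ee_rot: [[0.955, 0.297, 0.0], [0.297, -0.955, -0.0], [0.0, 0.0, -1.0]]
contact_force: [0.1, -1.1, 0.6]
width: 0.007
finger_force: 0.0
time_s: 3.1
position: [0.5891, -0.0246, 0.0458]
ee_rot: [[0.955, 0.297, -0.0], [0.297, -0.955, -0.0], [-0.0, -0.0, -1.0]]
contact_force: [-0.3, 0.5, -1.1]
width: 0.006
finger_force: 0.0
```

```bash
Z=0; python3 -m creep '{"translation":[[0,0,-0.003],[0,0,0],[0,0,0]],"turn":[[0,0,0],[0,0,0],[0,0,0]]}'|sed -n '2p;4p'; python3 -m creep '{"translation":[[0,0,-0.002],[0,0,0],[0,0,0]],"turn":[[0,0,0],[0,0,0],[0,0,0]]}'|sed -n '2p;4p'
```

```text
position: [0.5889, -0.0246, 0.0427]
contact_force: [-0.0, -0.3, 0.2]
position: [0.5891, -0.0247, 0.0408]
contact_force: [-0.4, -0.7, 0.1]
```

```bash
python3 -m creep '{"translation":[[0,0,-0.001],[0,0,0],[0,0,0]],"turn":[[0,0,0],[0,0,0],[0,0,0]]}'|sed -n '2p;4p'; python3 -m creep '{"translation":[[0,0,-0.001],[0,0,0],[0,0,0]],"turn":[[0,0,0],[0,0,0],[0,0,0]]}'|sed -n '1,2p;4p'
```

```text
position: [0.5892, -0.0246, 0.04]
contact_force: [-0.1, -0.0, -0.1]
time_s: 4.1
position: [0.5891, -0.0246, 0.0389]
contact_force: [-0.2, 0.6, -0.4]
```

```bash
python3 -m creep '{"translation":[[0,0,-0.001],[0,0,0],[0,0,0]],"turn":[[0,0,0],[0,0,0],[0,0,0]]}'|sed -n '2p;4p'; python3 - <<'E'
from workcell import ctrl,capture
import cv2,numpy as np
from h import *
c=capture('side');u,v=proj(c,[.5244,.0263,.042]);print(u,v)
u,v=int(u),int(v);a=cv2.resize(c['image'][v-50:v+35,u-60:u+60,::-1],None,fx=5,fy=5,interpolation=cv2.INTER_CUBIC)
cv2.imwrite('pics/s1.png',a);print(u-60,v-50)
E
```

```text
position: [0.5891, -0.0247, 0.0379]
contact_force: [-0.1, 0.3, 0.4]
254.7811636458383 196.99070712284188
194 146
```

View pics/s1.png

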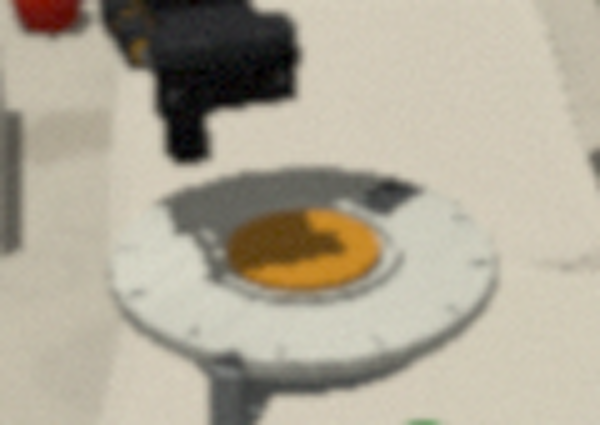

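The side crop shows the fingertip at crop (187,158), which is pixel (231,178). It's still visibly clear of the wheel rim at about (187,190). The bar is in the shadow at (390,195) and the post is at (228,370). I'll compare that fingertip pixel with the reported TCP.

```bash
python3 - <<'E'
from workcell import ctrl,capture
from h import *
o=ctrl.get_obs();p=o['position'];print(p,o['width'],o['contact_force'])
c=capture('side')
for z in(0,.01,.02,.03,.04,.05):
  u,v=proj(c,[p[0],p[1],p[2]+z]);print(z,((u-194)*5).round(),((v-146)*5).round())
for y in(-.1,-.08,-.06,-.04):
  u,v=proj(c,[p[0],y,.038]);print(y,((u-194)*5).round(),((v-146)*5).round())
import cv2
for n in('top','wrist'):
  c2=capture(n);i=c2['image'][...,::-1]
  if n=='top': print(proj(c2,p)); i=cv2.resize(i[110:230,200:360],(640,480),interpolation=cv2.INTER_CUBIC)
  else: i=i[100:384]
  cv2.imwrite(f'pics/{n}2.png',i)
E
```

```text
[ 0.58913412 -0.02464549  0.03794085] 0.0066117043526812795 [ 0.21118521  0.06302376 -0.88497195]
0 188.0 218.0
0.01 187.0 203.0
0.02 186.0 187.0
0.03 185.0 171.0
0.04 185.0 155.0
0.05 184.0 139.0
-0.1 191.0 156.0
-0.08 190.0 172.0
-0.06 189.0 188.0
-0.04 188.0 205.0
(np.float64(280.5392167260882), np.float64(161.2946313178978))
```

View pics/wrist2.png

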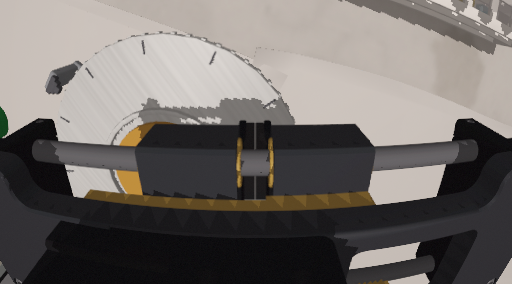

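```bash
python3 - <<'E'
from workcell import ctrl,capture
import numpy as np
from h import *
c=capture('wrist');R=np.array(c['R']);t=np.array(c['t']);C=-R.T@t
o=ctrl.get_obs();p=o['position'];T=o['ee_rot']
print('cam pos',C,'axis',R[2],'tool-frame offset',np.array(T).T@(C-p),c['fx'],c['cx'],c['cy'])
def fe(X):
    x=R@np.array(X)+t;rr=np.hypot(x[0],x[1]);th=np.arctan2(rr,x[2]);return c['fx']*th*x[0]/rr+c['cx'],c['fy']*th*x[1]/rr+c['cy']-100
Wc=np.array([.5244,.0263]);a=np.radians(72.4)
print('tip',fe([*(Wc+.107*np.array([np.cos(a),np.sin(a)])),.0475]))
for d in(90,60,30,0,-20,-40):
    a=np.radians(d);print(d,np.round(fe([*(Wc+.105*np.array([np.cos(a),np.sin(a)])),.042])))
print('tcp',fe(p))
E
```

```text
cam pos [ 0.65795174 -0.00227239  0.23666105] axis [-0.25211511 -0.07899532 -0.96446758] tool-frame offset [ 0.07229061 -0.00090967 -0.19866045] 297.3186396354542 254.6834380134557 192.39703141848844
tip (np.float64(57.1334577825736), np.float64(99.77000848886541))
90 [ 56. 132.]
60 [74. 78.]
30 [125.  42.]
0 [200.  42.]
-20 [249.  67.]
-40 [286. 105.]
tcp (np.float64(255.83343982081684), np.float64(116.6686271947242))
```

View pics/top2.png

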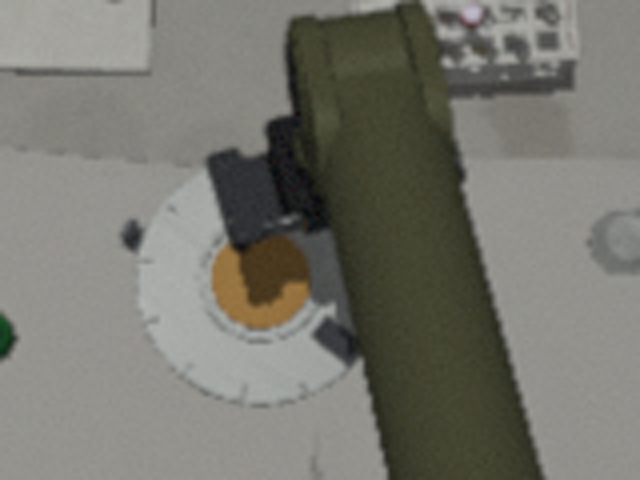

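```bash
python3 - <<'E'
from workcell import ctrl,capture
import numpy as np,cv2
from h import *
o=ctrl.get_obs();p=np.array(o['position']);T=np.array(o['ee_rot'])
c=capture('top')
for z in(-.07,-.11,-.15):
  for x in(-.0375,.0375):
    u,v=proj(c,p+T@[x,-.095,z]);print('body end',z,x,round((u-200)*4),round((v-110)*4))
c=capture('wrist');R=np.array(c['R']);t=np.array(c['t'])
def fe(X):
    x=R@np.array(X)+t;rr=np.hypot(x[0],x[1]);th=np.arctan2(rr,x[2]);return c['fx']*th*x[0]/rr+c['cx'],c['fy']*th*x[1]/rr+c['cy']
i=c['image'][80:330,20:300,::-1];S=2.8;i=cv2.resize(i,None,fx=S,fy=S,interpolation=cv2.INTER_CUBIC)[:600]
Wc=np.array([.5244,.0263])
def mk(X,col):
    u,v=fe(X);cv2.circle(i,(int((u-20)*S),int((v-80)*S)),2,col,-1)
for d in range(-40,140,2):
    a=np.radians(d);mk([*(Wc+.105*np.array([np.cos(a),np.sin(a)])),.042],(0,0,255))
for k in range(-4,10):
    a=np.radians(-127.6+30*k);mk([*(Wc+.09*np.array([np.cos(a),np.sin(a)])),.042],(255,0,0))
a=np.radians(72.4);e=np.array([np.cos(a),np.sin(a)])
for r in(.107,.115,.124):mk([*(Wc+r*e),.0475],(0,200,0))
mk([*(Wc+.124*e),0],(0,255,255))
cv2.imwrite('pics/w3.png',i)
E
```

```text
body end -0.07 -0.0375 227 263
body end -0.07 0.0375 202 175
body end -0.11 -0.0375 228 254
body end -0.11 0.0375 202 164
body end -0.15 -0.0375 229 245
body end -0.15 0.0375 202 152
```

View pics/w3.png

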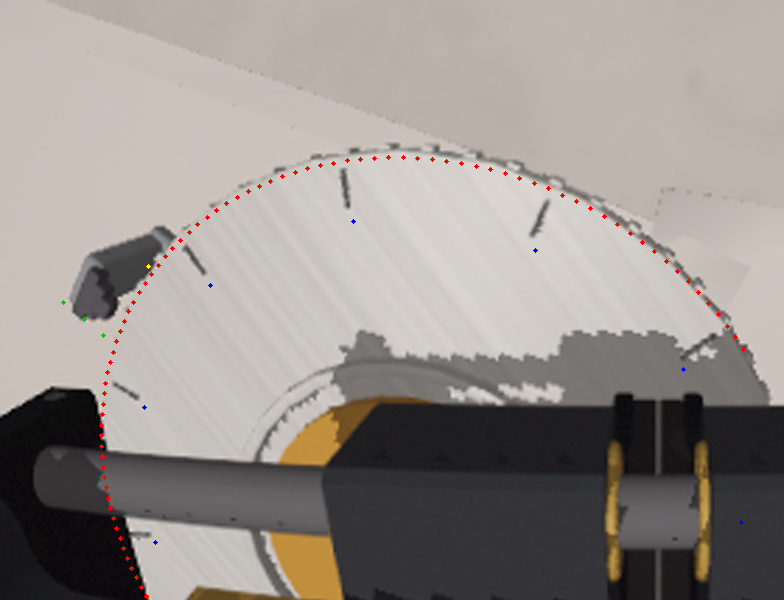

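The overlay matches the rim and ticks, so the reported pose is right. The pointer nose is at about (95,300) in the crop, which puts it at roughly 70–72°. The finger ends at (660,395), and in both the wrist and side views that is about 35 mm short of the TCP. So I'll keep descending until I feel contact, after checking the clearance to the rack.

```bash
python3 - <<'E'
from workcell import ctrl,capture
import numpy as np,cv2
from h import *
c=capture('top');print(ctrl.get_obs()['time_s'])
for z in(0,.05,.08):
  print(z,[ray(c,u,v,z)[:2].round(3) for u,v in((288,133),(344,132),(288,110),(344,108))])
c=capture('side')
for z in(0,.05,.08): print('side',z,[ray(c,u,v,z)[:2].round(3) for u,v in((172,196),(194,193),(172,160))])
Wc=np.array([.5244,.0263]);a=np.radians(71);e=np.array([np.cos(a),np.sin(a)])
for d in(-15,0,15,30,45):
  a=np.radians(d);print(d,(Wc+.08*np.array([np.cos(a),np.sin(a)])).round(4))
E
```

```text
4.75
0 [array([ 0.698, -0.052]), array([ 0.707, -0.247]), array([ 0.781, -0.051]), array([ 0.794, -0.248])]
0.05 [array([ 0.685, -0.048]), array([ 0.693, -0.237]), array([ 0.765, -0.047]), array([ 0.777, -0.238])]
0.08 [array([ 0.676, -0.046]), array([ 0.684, -0.231]), array([ 0.755, -0.045]), array([ 0.767, -0.232])]
side 0 [array([ 0.766, -0.062]), array([ 0.703, -0.077]), array([ 0.802, -0.309])]
side 0.05 [array([0.748, 0.025]), array([0.69 , 0.011]), array([ 0.781, -0.203])]
side 0.08 [array([0.738, 0.077]), array([0.683, 0.064]), array([ 0.769, -0.139])]
-15 [0.6017 0.0056]
0 [0.6044 0.0263]
15 [0.6017 0.047 ]
30 [0.5937 0.0663]
45 [0.581  0.0829]
```

```bash
python3 -m creep '{"translation":[[0.008,0.017,0],[0,0,-0.009],[0,0,-0.009],[0,0,-0.004],[0,0,0],[0,0,0]],"turn":[[0,0,0],[0,0,0],[0,0,0],[0,0,0],[0,0,0],[0,0,0]]}'|sed -n '1,2p;4p'; python3 -m creep '{"translation":[[0,0,-0.003],[0,0,0]],"turn":[[0,0,0],[0,0,0]]}'|sed -n '2p;4p';python3 -m creep '{"translation":[[0,0,-0.002],[0,0,0]],"turn":[[0,0,0],[0,0,0]]}'|sed -n '2p;4p'; 
```

```text
time_s: 5.3
position: [0.5964, -0.0086, 0.0151]
contact_force: [0.3, 0.5, 1.0]
position: [0.597, -0.0082, 0.0127]
contact_force: [-0.7, 0.2, 0.5]
position: [0.5971, -0.0078, 0.0108]
contact_force: [0.1, -0.4, 0.1]
```

```bash
python3 -m creep '{"translation":[[0,0,-0.002],[0,0,0]],"turn":[[0,0,0],[0,0,0]]}'|sed -n '2p;4p';python3 -m creep '{"translation":[[0,0,-0.001],[0,0,0]],"turn":[[0,0,0],[0,0,0]]}'|sed -n '2p;4p';python3 -m creep '{"translation":[[0,0,-0.001],[0,0,0]],"turn":[[0,0,0],[0,0,0]]}'|sed -n '2p;4p' 
```

```text
position: [0.597, -0.0077, 0.0087]
contact_force: [0.2, -0.6, 0.0]
position: [0.5971, -0.0076, 0.0079]
contact_force: [-0.2, 0.5, 0.1]
position: [0.5971, -0.0077, 0.0069]
contact_force: [0.2, -0.6, -0.4]
```

```bash
python3 -m creep '{"translation":[[0,0,-0.001],[0,0,0]],"turn":[[0,0,0],[0,0,0]]}'|sed -n '2p;4p';python3 -m creep '{"translation":[[0,0,-0.001],[0,0,0]],"turn":[[0,0,0],[0,0,0]]}'|sed -n '2p;4p'; python3 - <<'E'
from workcell import ctrl,capture
import cv2,numpy as np
c=capture('side');a=cv2.resize(c['image'][146:231,194:314,::-1],None,fx=5,fy=5,interpolation=cv2.INTER_CUBIC)
cv2.imwrite('pics/s4.png',a)
E
```

```text
position: [0.5971, -0.0076, 0.0058]
contact_force: [-0.1, -1.1, -0.1]
position: [0.5972, -0.0077, 0.0049]
contact_force: [1.1, -0.9, 0.2]
```

View pics/s4.png

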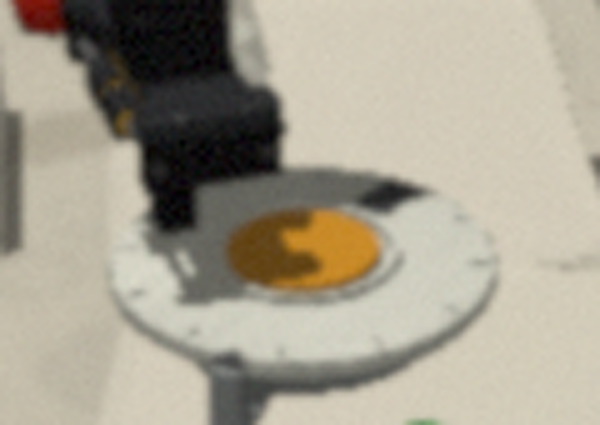

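The fingertip is at crop (175,228), right at the wheel face. Contact should be imminent.

```bash
python3 -m creep '{"translation":[[0,0,-0.001],[0,0,0]],"turn":[[0,0,0],[0,0,0]]}'|sed -n '2p;4p';python3 -m creep '{"translation":[[0,0,-0.001],[0,0,0]],"turn":[[0,0,0],[0,0,0]]}'|sed -n '2p;4p';python3 -m creep '{"translation":[[0,0,-0.001],[0,0,0]],"turn":[[0,0,0],[0,0,0]]}'|sed -n '1,2p;4p' 
```

```text
position: [0.5976, -0.0071, 0.0049]
contact_force: [-1.0, 0.3, 4.5]
position: [0.5979, -0.0065, 0.0048]
contact_force: [-2.7, 1.3, 10.3]
time_s: 7.02
position: [0.5982, -0.0061, 0.0048]
contact_force: [-5.1, 1.9, 14.4]
```

```bash
python3 -m creep '{"translation":[[0.0016,0.0039,0],[0.0027,0.008,0],[0.0023,0.0125,0],[0,0.0168,0],[-0.0035,0.0165,0],[-0.0069,0.0154,0.01],[-0.0099,0.0136,0.02],[-0.002,0.004,0.02],[0.01,-0.03,0.005],[0.01,-0.035,0]],"turn":[[0,0,0],[0,0,0],[0,0,0],[0,0,0],[0,0,0],[0,0,0],[0,0,0],[0,0,0],[0,0,0],[0,0,0]]}'; cat > m.py <<'E'
from workcell import ctrl,capture
from h import *
import sys,pickle
n=int(sys.argv[1]);Wc=np.array([.5244,.0263])
for k in range(n):
    t=ctrl.get_obs()['time_s'];c=capture('side')
    a,o=dark(c,r0=.075,r1=.100,W=Wc)
    pickle.dump((t,c),open(f'cap_{t:.2f}.pkl','wb'))
    w=np.clip(75-o,0,None);b=np.angle((w*np.exp(1j*a)).sum())
    print(round(t,2),'bar',round(np.degrees(b),1),'w',w.sum().round(),'dark degs',np.degrees(a[w>0]).astype(int).tolist()[:60])
E
python3 m.py 3
```

```text
time_s: 7.85
position: [0.6025, 0.0229, 0.0601]
ee_rot: [[0.952, 0.306, 0.004], [0.306, -0.952, 0.001], [0.005, -0.0, -1.0]]
contact_force: [1.3, -1.3, 0.3]
width: 0.004
finger_force: 0.0
7.85 bar -22.7 w 241.0 dark degs [331, 332, 333, 334, 335, 336, 337, 338, 339, 340, 341, 342, 343]
7.9 bar -15.9 w 143.0 dark degs [339, 340, 341, 342, 343, 344, 345, 346, 347, 348, 349]
7.95 bar -7.8 w 39.0 dark degs [350, 351, 352, 353, 354, 355]
```

```bash
python3 -m creep '{"translation":[[-0.0015,-0.01,0],[-0.0015,-0.01,0],[-0.0015,-0.01,0],[0,0,0],[0,0,0],[0,0,0],[0,0,0],[0,0,0],[0,0,0],[0,0,0]],"turn":[[0,0,0],[0,0,0],[0,0,0],[0,0,0],[0,0,0],[0,0,0],[0,0,0],[0,0,0],[0,0,0],[0,0,0]]}'|head -2;python3 m.py 5
```

```text
time_s: 8.83
position: [0.597, -0.0115, 0.057]
8.83 bar 0.0 w 0.0 dark degs []
8.88 bar 0.0 w 0.0 dark degs []
8.93 bar 0.0 w 0.0 dark degs []
8.98 bar 0.0 w 0.0 dark degs []
9.03 bar 0.0 w 0.0 dark degs []
```

```bash
python3 - <<'E'
import pickle,glob
from h import *
Wc=np.array([.5244,.0263])
for f in sorted(glob.glob('cap_*.pkl')):
    t,c=pickle.load(open(f,'rb'));a,o=dark(c,r0=.075,r1=.100,W=Wc)
    print(t,o[::6].astype(int).tolist())
E
```

```text
7.85 [159, 161, 180, 194, 195, 191, 177, 168, 138, 146, 172, 181, 197, 201, 203, 205, 201, 205, 206, 205, 206, 203, 199, 202, 200, 200, 197, 194, 200, 202, 203, 200, 198, 204, 198, 153, 115, 104, 111, 110, 106, 109, 107, 108, 106, 106, 103, 106, 105, 107, 109, 145, 147, 146, 118, 78, 49, 62, 116, 155]
7.9 [166, 182, 192, 195, 197, 191, 174, 160, 184, 201, 199, 194, 198, 197, 201, 202, 202, 204, 199, 205, 206, 207, 204, 197, 201, 199, 199, 198, 194, 198, 202, 201, 201, 199, 204, 201, 169, 128, 113, 110, 106, 108, 109, 103, 105, 106, 104, 108, 104, 107, 106, 108, 110, 105, 102, 97, 82, 60, 63, 120]
7.95 [134, 177, 194, 196, 192, 191, 177, 164, 182, 194, 201, 194, 200, 199, 196, 200, 201, 204, 202, 197, 205, 208, 207, 206, 196, 201, 199, 200, 201, 196, 198, 202, 202, 202, 199, 197, 167, 125, 113, 109, 106, 110, 109, 108, 104, 105, 104, 108, 105, 105, 106, 109, 113, 109, 100, 99, 103, 110, 82, 71]
8.8333 [203, 203, 203, 202, 196, 199, 201, 201, 200, 196, 199, 192, 197, 198, 193, 198, 197, 197, 154, 88, 94, 166, 196, 197, 196, 197, 200, 201, 203, 197, 198, 201, 202, 202, 200, 197, 201, 19
[... 635 characters left out ...]
109, 108, 108, 108, 107, 109, 105, 106, 106, 106, 102, 100, 107, 132, 142, 168, 196, 203]
8.9833 [205, 205, 202, 202, 203, 203, 201, 197, 198, 201, 199, 193, 197, 197, 199, 198, 197, 196, 193, 196, 194, 172, 96, 89, 141, 190, 194, 198, 196, 201, 204, 203, 201, 197, 202, 201, 201, 198, 177, 144, 111, 112, 111, 107, 108, 109, 106, 109, 105, 107, 106, 104, 105, 99, 106, 132, 145, 167, 192, 204]
9.0333 [204, 205, 205, 200, 200, 204, 203, 202, 197, 198, 199, 193, 199, 197, 196, 199, 196, 199, 194, 193, 197, 197, 173, 99, 88, 137, 186, 195, 198, 194, 202, 203, 203, 202, 199, 202, 202, 199, 178, 142, 111, 108, 110, 107, 105, 109, 108, 110, 106, 107, 107, 105, 104, 101, 104, 132, 144, 169, 193, 200]
```

```bash
cat > m.py <<'E'
import sys,pickle,glob
from h import *
from scipy.optimize import least_squares
n=int(sys.argv[1]);Wc=np.array([.5244,.0263])
if n:
    from workcell import ctrl,capture
for k in range(n):
    t=ctrl.get_obs()['time_s'];c=capture('side');pickle.dump((t,c),open(f'cap_{t:07.3f}.pkl','wb'))
T=[];B=[]
for f in sorted(glob.glob('cap_*.pkl'),key=lambda f:float(f[4:-4])):
    t,c=pickle.load(open(f,'rb'));a,o=dark(c,r0=.075,r1=.100,W=Wc);d=np.arange(360)
    if t<7.9: continue
    lit=(d>3)&(d<205);w=np.where(lit,np.clip(150-o,0,None),0)
    if w.sum()<500: w=np.where(~lit,np.clip(80-o,0,None),0)
    if w.sum()<60: print(t,'none',o.min());continue
    z=(w*np.exp(1j*a)).sum()/w.sum()
    T.append(t);B.append(np.angle(z))
T=np.array(T);B=np.array(B)
P=np.radians(71.)
# wheel angle model: dw/dt=-w/tau-.02 ; phases resolved by model
def model(p,t):
    th,w,tau=p;s=t-T[0];return th+(w+.02*tau)*tau*(1-np.exp(-s/tau))-.02*tau*s
def vel(p,t):
    th,w,tau=p;s=t-T[0];return (w+.02*tau)*np.exp(-s/tau)-.02*tau
f=lambda p:np.r_[np.angle(np.exp(1j*(model(p,T)+P-B)))/.02,(p[2]-7)/1.4]
p0=[B[0]-P+2*np.pi,2.5,7]
r=least_squares(f,p0,x_scale=[.1,.1,1],loss='soft_l1');p=r.x
print('p',p,'res deg',np.degrees(f(p)[:-1]*.02).round(1)[-12:])
tt=np.arange(T[0],45,.002);m=model(p,tt);v=vel(p,tt)
for k in(2,4,6):
    i=np.argmax((m>=k*np.pi)&(v>0.02))
    print(k,'pi at t',tt[i].round(3) if i else None,'w',v[i].round(2))
print('now',T[-1],'theta',model(p,T[-1]),'w',vel(p,T[-1]))
E
python3 m.py 0
python3 -m creep '{"translation":[[0,0.003,-0.012],[0,0,-0.012],[0,0,-0.012],[0,0,-0.006],[0,0,0],[0,0,0],[0,0,0],[0,0,0],[0,0,0]],"turn":[[0,0,0],[0,0,0],[0,0,0],[0,0,0],[0,0,0],[0,0,0],[0,0,0],[0,0,0],[0,0,0]]}';python3 m.py 3
```

```text
p [4.76889044 2.65062364 6.97217248] res deg [ 0.4 -0.5  0.   0.1 -0.1 -0.1  0. ]
2 pi at t 8.498 w 2.42
4 pi at t 11.806 w 1.45
6 pi at t 19.324 w 0.4
now 9.0333 theta 7.529234100761448 w 2.232048956096022
time_s: 9.83
position: [0.5975, -0.009, 0.0156]
ee_rot: [[0.955, 0.297, 0.001], [0.297, -0.955, -0.0], [0.001, 0.001, -1.0]]
contact_force: [-0.3, 1.6, -0.7]
width: 0.007
finger_force: 0.0
p [ 4.40750412  2.94845163 19.90520676] res deg [-20.3 -20.3   0.7   2.2   3.5   4.9   6.6 -18.4  -5.7  -0.4]
2 pi at t 8.55 w 2.84
4 pi at t 10.914 w 2.48
6 pi at t 13.66 w 2.11
now 9.9333 theta 10.0665887045505 w 2.623483902595831
```

```bash
sed -i 's/np.where(~lit,np.clip(80-o/np.where(((d>=205)\&(d<285))|((d>285)\&(t<8)),np.clip(85-o/' m.py; python3 m.py 0; python3 -c "
import pickle,glob
from h import *
t,c=pickle.load(open(sorted(glob.glob('cap_0*.pkl'))[-1],'rb'));a,o=dark(c,r0=.075,r1=.1,W=np.array([.5244,.0263]));print(t,o[200::4].astype(int).tolist())"
```

```text
p [4.76561681 2.65641482 6.89608156] res deg [ 0.4 -0.4  0.1  0.1 -0.  -0.1  0.1 -0.7 -0.   0.7]
2 pi at t 8.498 w 2.42
4 pi at t 11.812 w 1.45
6 pi at t 19.494 w 0.38
now 9.9333 theta 9.405877621707376 w 1.9428651252780305
9.9333 [202, 201, 200, 199, 197, 189, 172, 156, 131, 116, 89, 66, 52, 58, 74, 94, 104, 105, 105, 103, 106, 109, 106, 108, 105, 108, 104, 92, 73, 52, 50, 62, 87, 102, 110, 121, 135, 150, 173, 193]
```

```bash
python3 -m creep '{"translation":[[0,0.001,-0.002],[0,0,0],[0,0,0],[0,0,0],[0,0,0],[0,0,0],[0,0,0],[0,0,0],[0,0,0],[0,0,0],[0,0,0]],"turn":[[0,0,0],[0,0,0],[0,0,0],[0,0,0],[0,0,0],[0,0,0],[0,0,0],[0,0,0],[0,0,0],[0,0,0],[0,0,0]]}'|head -4;python3 m.py 4
```

```text
time_s: 10.9
position: [0.597, -0.008, 0.013]
ee_rot: [[0.955, 0.297, -0.0], [0.297, -0.955, -0.0], [-0.0, 0.0, -1.0]]
contact_force: [-0.4, -0.4, 0.6]
10.9 none 35.285714285714285
10.95 none 35.714285714285715
11.0 none 35.857142857142854
11.05 none 37.285714285714285
p [4.76561681 2.65641482 6.89608156] res deg [ 0.4 -0.4  0.1  0.1 -0.  -0.1  0.1 -0.7 -0.   0.7]
2 pi at t 8.498 w 2.42
4 pi at t 11.812 w 1.45
6 pi at t 19.494 w 0.38
now 9.9333 theta 9.405877621707376 w 1.9428651252780305
```

```bash
python3 -m creep '{"translation":[[0,0,0],[0,0,0],[0,0,0]],"turn":[[0,0,0],[0,0,0],[0,0,0]]}'|head -1;python3 m.py 2|tail -5
```

```text
time_s: 11.35
p [4.75790059 2.70084383 6.0465188 ] res deg [-0.  -0.8  0.6  0.6  0.5  0.4  0.5 -1.7 -1.1 -0.5  0.3  0.3]
2 pi at t 8.496 w 2.44
4 pi at t 11.928 w 1.33
6 pi at t None w 2.7
now 11.4 theta 11.832583544422087 w 1.4608015021815377
```

```bash
python3 -m creep '{"translation":[[0,0,0],[0,0,0],[0,0,0],[0,0,0],[0,0,0],[0,0,-0.012],[0,0,0],[0,0,0],[0,0,0],[0,0,0]],"turn":[[0,0,0],[0,0,0],[0,0,0],[0,0,0],[0,0,0],[0,0,0],[0,0,0],[0,0,0],[0,0,0],[0,0,0]]}'; cp m.py m2.py; python3 - <<'E'
from workcell import ctrl,capture
from h import *
import cv2
for k in range(2):
    c=capture('side');a,o=dark(c,r0=.075,r1=.100,W=np.array([.5244,.0263]));d=np.arange(360)
    w=np.where((d>3)&(d<205),np.clip(150-o,0,None),0);print(np.degrees(np.angle((w*np.exp(1j*a)).sum())))
i=cv2.resize(c['image'][146:231,194:314,::-1],None,fx=6,fy=6,interpolation=cv2.INTER_CUBIC);cv2.imwrite('pics/s5.png',i)
E
```

```text
time_s: 12.28
position: [0.6003, -0.0063, 0.0048]
ee_rot: [[0.955, 0.298, 0.006], [0.298, -0.955, 0.001], [0.006, 0.001, -1.0]]
contact_force: [-2.6, 2.3, 20.9]
width: 0.003
finger_force: 9.8
74.33652315560194
74.32614829709617
```

View pics/s5.png

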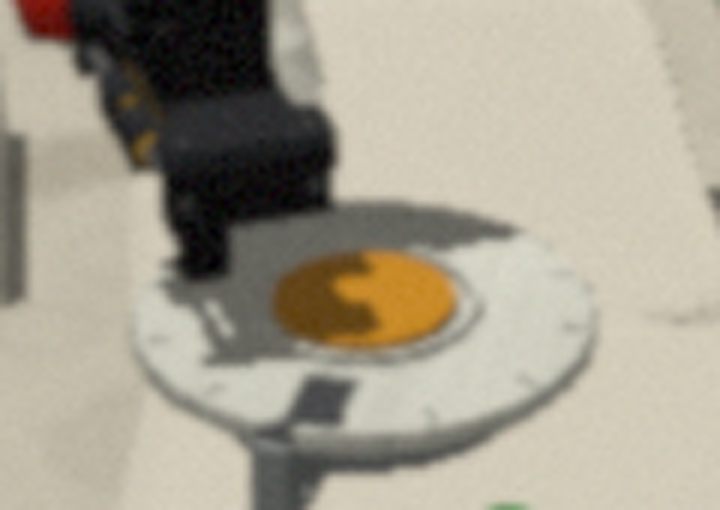

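```bash
python3 - <<'E'
from workcell import ctrl,capture
from h import *
Wc=np.array([.5244,.0263]);c=capture('side')
for d in(64,68,72,76,80):
    e=np.array([np.cos(np.radians(d)),np.sin(np.radians(d))])
    f=lambda r,z:tuple(((np.array(proj(c,[*(Wc+r*e),z]))-[194,146])*6).round().astype(int).tolist())
    print(d,'in',f(.065,.042),'rim',f(.105,.042),'tip',f(.107,.0475),'post top outer',f(.124,.0475),'foot',f(.124,0))
g=c['image'].mean(2).astype(int);print(g[207:226,234:254])
# annulus at z=.0475, r .108-.122
a,o=dark(c,r0=.109,r1=.120,z=.0475,W=Wc);print([(k,int(o[k])) for k in range(50,96,2)])
c=capture('top');a,o=dark(c,r0=.109,r1=.120,z=.0475,W=Wc);print([(k,int(o[k])) for k in range(50,96,2)])
for r in (.108,.112,.116,.12):
    a,o=dark(c,r0=r,r1=r,z=.0475,W=Wc);w=np.clip(115-o,0,None)[50:95];print(r,(w*np.arange(50,95)).sum()/w.sum())
E
```

```text
64 in (302, 375) rim (261, 421) tip (258, 412) post top outer (240, 433) foot (244, 526)
68 in (312, 377) rim (276, 424) tip (274, 416) post top outer (258, 437) foot (262, 531)
72 in (321, 379) rim (293, 427) tip (291, 419) post top outer (278, 440) foot (281, 534)
76 in (332, 380) rim (309, 430) tip (308, 421) post top outer (298, 443) foot (301, 537)
80 in (342, 381) rim (327, 431) tip (326, 423) post top outer (319, 445) foot (321, 539)
[[176 176 184 192 198 195 198 196 199 194 193 183 179 175 170 167 173 174
  175 180]
 [197 199 197 199 201 201 199 198 200 192 176 151 142 138 144 157 166 170
  173 184]
 [202 199 200 201 201 200 199 201 196 184 149 110  96  95 100 112 119 123
  133 159]
 [201 199 201 200 201 199 198 199 194 167 121  85  78  78  76  79  84  88
  112 154]
 [200 198 200 199 201 199 199 196 183 147 100  78  75  75  70  73  78  90
  131 175]
 [199 201 199 198 197 199 197 193 167 120  86  78  74  74  73  76  82 104
  153 187]
 [199 197 199 197 199 198 196 183 145 100  79  77  74  72  73  75  89 129
  170 195]
 [195 196 195 198 198 194 187 164 118  88  76  80  76  74  7
[... 857 characters left out ...]
09 110
  108 111]
 [194 162 111  89  88  87  82  78  69  67  66  65  74  98 137 167 171 172
  172 173]]
[(50, 153), (52, 159), (54, 157), (56, 157), (58, 158), (60, 158), (62, 154), (64, 150), (66, 133), (68, 114), (70, 93), (72, 100), (74, 122), (76, 139), (78, 140), (80, 136), (82, 139), (84, 148), (86, 154), (88, 155), (90, 154), (92, 151), (94, 150)]
[(50, 147), (52, 147), (54, 147), (56, 148), (58, 147), (60, 147), (62, 148), (64, 144), (66, 125), (68, 98), (70, 73), (72, 63), (74, 61), (76, 73), (78, 103), (80, 136), (82, 146), (84, 147), (86, 146), (88, 146), (90, 146), (92, 146), (94, 146)]
0.108 73.46232876712328
0.112 73.20841683366733
0.116 72.43897637795276
0.12 72.00367647058823
```

The bar is at 74.3° and the pointer at 70.5–72.7°, so the gap is at most 7 mm and within tolerance. I'll let go slowly so the release doesn't nudge the wheel.

```bash
cat > b.py <<'E'
from workcell import ctrl,capture
from h import *
for k in range(2):
    c=capture('side');a,o=dark(c,r0=.075,r1=.100,W=np.array([.5244,.0263]));d=np.arange(360)
    w=np.where((d>3)&(d<205),np.clip(150-o,0,None),0);print(np.degrees(np.angle((w*np.exp(1j*a)).sum())))
E
python3 -m creep '{"translation":[[0,0,0.00025],[0,0,0.00025],[0,0,0.00025],[0,0,0.00025],[0,0,0.00025],[0,0,0.00025],[0,0,0.00025],[0,0,0.00025],[0,0,0.00025],[0,0,0.00025],[0,0,0.00025],[0,0,0.00025]],"turn":[[0,0,0],[0,0,0],[0,0,0],[0,0,0],[0,0,0],[0,0,0],[0,0,0],[0,0,0],[0,0,0],[0,0,0],[0,0,0],[0,0,0]]}'; python3 b.py
```

```text
time_s: 13.48
position: [0.5991, -0.0083, 0.0049]
ee_rot: [[0.955, 0.297, 0.004], [0.297, -0.955, -0.001], [0.004, 0.002, -1.0]]
contact_force: [2.2, -1.3, 3.8]
width: 0.003
finger_force: 2.1
72.66809414093407
72.69733351012944
```

```bash
python3 -m creep '{"translation":[[0,0,0],[0,0,0.00015],[0,0,0.00015],[0,0,0.00015],[0,0,0.00015],[0,0,0.00015],[0,0,0.00015],[0,0,0.00015],[0,0,0.0002],[0,0,0.0002],[0,0,0.0003],[0,0,0.001]],"turn":[[0,0,0],[0,0,0],[0,0,0],[0,0,0],[0,0,0],[0,0,0],[0,0,0],[0,0,0],[0,0,0],[0,0,0],[0,0,0],[0,0,0]]}'; python3 b.py;  python3 -m creep '{"translation":[[0,0,0.003],[0,0,0.01],[0,0,0.02],[0,0,0.02],[0,0,0.02],[0,0,0],[0,0,0],[0,0,0],[0,0,0]],"turn":[[0,0,0],[0,0,0],[0,0,0],[0,0,0],[0,0,0],[0,0,0],[0,0,0],[0,0,0],[0,0,0]]}'; python3 b.py
```

```text
time_s: 14.58
position: [0.595, -0.0074, 0.0055]
ee_rot: [[0.955, 0.298, -0.004], [0.298, -0.955, 0.001], [-0.003, -0.002, -1.0]]
contact_force: [-0.4, -0.4, 0.2]
width: 0.007
finger_force: 0.0
72.2623117315209
72.23895851033018
time_s: 15.43
position: [0.596, -0.0081, 0.0788]
ee_rot: [[0.955, 0.297, -0.002], [0.297, -0.955, -0.0], [-0.002, -0.001, -1.0]]
contact_force: [-0.3, -0.9, -0.5]
width: 0.004
finger_force: 0.0
72.03634660494048
72.04023845178662
```

The wheel is at rest with the bar at 72.0°, in line with the pointer, and the hand is clear. I'm handing in.

```bash
python3 b.py; python3 -c "
from workcell import ctrl
print(ctrl.close_job())"
```

```text
72.04838509653094
72.04482788168062
the job is handed in; nothing more can be done
None
```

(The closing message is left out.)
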